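Put the flask press's blue valve lever into float

TASK

The denture-flask press has to come off pressure: push the blue-knobbed lever of the hydraulic valve bank away from the robot, past its stiff detent, until it drops into the float notch at the far, yellow-marked end of its gate, and leave it there. Leave the black and the red lever as they are.

Things in the scene. Friction and masses are not known exactly. Their poses are not given: they have to be found in the camera images.
- blue (a joint): blue-knobbed lever's angle about its level hinge, rad: 0 upright, positive leans away from the robot. Starts between -0.30 and 0.10 and stays where left up to about 0.17 (1 N moves it); from there a sprung detent pushes it back, hardest at first (8 to 10 N at the knob, easing to none at the crest, 0.35); past that it runs on by itself into the float notch, 0.55 to the stop at 0.62. Other stop at -0.40.
- blue_knob (a point): centre of the blue knob, a round-ended grip 32 mm thick, 56 mm long on a 10 mm steel rod; 140 mm from the hinge along the lever, 225 mm above the bench when upright. Axes turn with the lever: z along the rod from hinge to knob, y the level hinge axis, x square to both, its level part pointing along the push into float.
- black_knob (a point): centre of the black knob of another lever, same size, axes and mechanism. The three levers stand side by side 90 mm apart, in any order, on a fixed grey valve bank (130 x 300 x 50 mm) facing the robot, turned up to 0.35 rad; each in a dark slotted gate, top 116 mm above the bench, with a yellow bar at the float end.
- red_knob (a point): centre of the red knob of the third lever, same size, axes and mechanism as the black one

How it is judged:
At the end, for the whole second after the job is handed in: The blue lever rests in its float notch (angle above 0.5 rad, not moving); the black and the red knob are within 20 mm of where they started (value of joint blue above 0.5 rad and velocity of joint blue between -0.1 and 0.1 rad/s and distance of each of black_knob, red_knob from where it was at the start of the episode below 0.02 m); the robot touches nothing.
It fails at once if the black or the red lever was moved (knob by more than 20 mm) (distance of any of black_knob, red_knob from where it was at the start of the episode above 0.02 m).
It also fails if it takes over 32 s, if anything falls off the work surface, if the arm or the gripper's body presses on something with over 40 N, if the wrist force passes 120 N, or if a joint passes its speed limit or range.

ROBOT

A 6-joint arm with a two-finger parallel gripper is mounted at the origin on the work surface. World frame = base frame: x ahead of the robot, y to its left, z up, the work surface at z = 0. Lengths are in m, angles in rad, forces in N, time in s.
With the tool pointing down it reaches from about 0.375 to 0.9 m from the base axis. Payload 3.1 kg.
Tool frame: the origin (TCP) lies midway between the tips of the shut fingers; the grasp point (between the pads) lies 19 mm behind it (manip.grasp_offset is the distance from the TCP to the grasp point, in m); z points along the fingers, y is the line along which they close (so a half turn about z gives the same grasp; the last joint's range is limited). The gripper opens to 85 mm and grips with 20 to 120 N. Pads are 22 mm wide; open, the fingers measure 114 mm over their backs; the gripper's body (76 mm by 85 mm) begins 54 mm behind the grasp point. The pads swing forward as they close: fully open they stand 13 mm farther back than shut.
Start: joints at [0.951, 0.527, 1.433, -0, 1.181, -0.178], TCP at [0.267, 0.565, 0.231] pointing down, gripper open.
Joint ranges: [-3.08, 3.08], [-0.75, 2.2], [0.22, 2.44], [-1.43, 4.57], [0, 2.65], [-2.85, 2.85]. Speed limits (rad/s): [2.79, 2.79, 3.14, 3.14, 3.14, 3.14].

INTERFACE

Orientations are given as a unit quaternion [x, y, z, w].
In Python, from station import sensors, cams, order, manip gives the robot as it stands.
- The arm moves only by the tool move_arm, never from a script. Its argument "targets" is a list of rows, each an object of numbers: "dx", "dy", "dz": the shift along the world's x, y, z normalised to -1 to 1, where 1 is 25 mm; "rx", "ry", "rz": the turn, a rotation vector about the world's x, y, z normalised to -1 to 1, where 1 is 30 degrees. A call has exactly 10 rows; each row shifts and turns the commanded pose from where the row before left it; what a row does not reach is not made up. A row lasts 1/8 s, in which the tool goes at most 62.5 mm and 10.7 degrees, less where a joint would pass 70% of its speed; a pose out of reach is approached as far as the arm can. A call with a number of a shift or a turn outside -1 to 1 is refused whole. A call with a gripper value outside its range is refused whole. "claw" is the opening in per cent of the stroke, from 0 (shut) to 100 (fully open), set as the call begins (left out, the last holds). The fingers move at their own pace and stop on an object; "newtons" is the grip in N (left out, the last holds). Time passes only in rows, so rows that do not move let the fingers close, or fill a call up. It gives the time, the measured TCP pose, the force, the opening and the grip force at its end, in the units of the state.
- sensors.sense(): the state, without advancing time (a new reading comes with each control period).
- cams.snapshot(name): name is "scene" or "side" or "wrist"; returns the picture (384x512x3 uint8, red, green, blue); there is no depth.
- cams.camera_model(name): a dict with "fx", "fy", "cx", "cy" (pixels), "distortion" ([k1, k2, p1, p2, k3] as OpenCV has them; the pictures are not rectified), "extrinsics" (4x4, takes a point from world to camera coordinates). Camera axes: x right, y down, z forward; pixel columns grow to the right and rows downward; lengths in m; the calibration is good to about 2 mm. A picture is of the moment at which its call begins: read the wrist's pose just before it. camera_model takes no time and is no camera call; for the wrist camera it gives the pose at the moment of the call.
- order.sign_off(): hands the job in; it is judged then, once.
The state is a dict: "t": time; "q": joint angles; "qd": joint speeds; "tau": joint torques, N m; "tcp_pos": TCP position; "tool_rot": TCP orientation; "force": force on the tool from outside, world axes, zero at the start; "ft_torque": the same for the moment, N m; "finger_gap": opening from 0.0 (shut) to 1.0 (fully open); "gripper_force": force on a finger pad.
Only numpy, scipy, OpenCV 4.12 (cv2) and the standard library are available. Lean on these libraries where they do the work, as an engineer would, in place of code of your own. Each camera call takes 0.05 s, during which the arm holds its last target. There are 200 camera calls.

## Working session

There is one attempt and no reset: what is moved stays moved. The work goes in short steps, Python scripts to look and compute and a tool call to move; the robot and the scene stay as the last step left them, time stands still between calls to the robot, and variables do not carry over. Pictures are saved under pics/ and viewed, at most 10 in all, crops included, and the job is handed in when it is done.

Besides the shell and the picture viewer there is one more tool, called after "Call:" by a JSON object that holds its "name" and its "arguments", one argument or row to a line. move_arm: Moves the arm, as the interface text tells. Scaled input: -1 to 1 covers 25 mm each way for a shift and 30 degrees each way for a turn. Its arguments: {"type":"object","properties":{"targets":{"type":"array"},"claw":{"type":"number"},"newtons":{"type":"number"}},"required":["targets"]}

```bash
mkdir -p pics; ls; python3 - <<'E'
from station import sensors,cams
import cv2,numpy as np
s=sensors.sense();print(s['t'],s['tcp_pos'],s['tool_rot'])
a=[]
for n in("scene","side"):
    im=cams.snapshot(n);cv2.imwrite(f"pics/{n}0.png",im[:,:,::-1]);a.append(im)
    m=cams.camera_model(n);print(n,m['fx'],m['distortion'],np.round(m['extrinsics'],3).tolist())
cv2.imwrite("pics/both.png",cv2.resize(np.hstack(a),(800,300))[:,:,::-1])
E
```

```text
pics
0.0 [0.26677047 0.56441491 0.23033064] [ 2.19126506e-01  9.75695861e-01 -9.90853198e-04 -4.24816732e-04]
scene 378.0892817907983 [-0.02326329  0.          0.          0.          0.        ] [[0.623, 0.782, -0.013, -0.399], [0.647, -0.524, -0.554, -0.218], [-0.44, 0.337, -0.832, 1.031], [0.0, 0.0, 0.0, 1.0]]
side 404.19690609739547 [-0.06110167  0.          0.          0.          0.        ] [[-0.972, -0.236, 0.0, 0.554], [-0.184, 0.756, -0.628, 0.195], [0.148, -0.61, -0.778, 0.881], [0.0, 0.0, 0.0, 1.0]]
```

View pics/scene0.png

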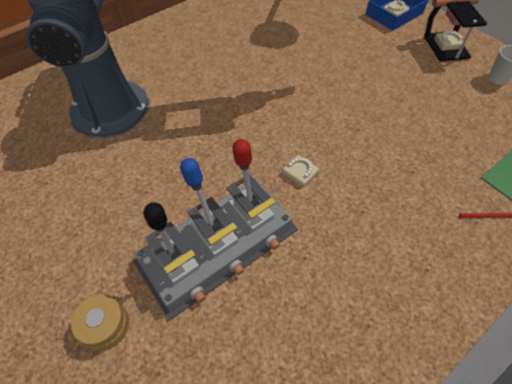

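View pics/side0.png

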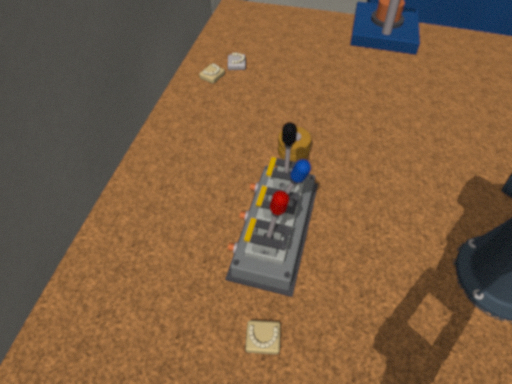

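The blue lever is in the middle. In the scene view the knobs are at blue (192,172), black (155,216) and red (242,152). In the side view they are at blue (300,171), black (289,133) and red (280,203). The yellow bars mark the far side. Next I triangulate.

```bash
cat > h.py <<'E'
import cv2,numpy as np
from station import cams,sensors
def ray(m,p):
    K=np.array([[m['fx'],0,m['cx']],[0,m['fy'],m['cy']],[0,0,1.]])
    n=cv2.undistortPoints(np.array([[p]],float),K,np.array(m['distortion'],float))[0,0]
    E=np.array(m['extrinsics']);R=E[:3,:3];d=R.T@np.r_[n,1];return -R.T@E[:3,3],d/np.linalg.norm(d)
def tri(rs):
    A=sum(np.eye(3)-np.outer(d,d) for c,d in rs);b=sum((np.eye(3)-np.outer(d,d))@c for c,d in rs)
    x=np.linalg.solve(A,b);return x,[np.linalg.norm(np.cross(x-c,d)) for c,d in rs]
def plane(r,z): c,d=r;return c+d*(z-c[2])/d[2]
def blobs(im,col,box,minA=25):
    h=cv2.cvtColor(im,cv2.COLOR_RGB2HSV).astype(int);H,S,V=h[...,0],h[...,1],h[...,2]
    k={'blue':(H>105)&(H<130)&(S>150)&(V>60),'red':((H<5)|(H>174))&(S>190)&(V>60),'black':(V<40),'yellow':(H>20)&(H<32)&(S>150)&(V>150)}[col]
    m=np.zeros(H.shape,np.uint8);x0,y0,x1,y1=box;m[y0:y1,x0:x1]=k[y0:y1,x0:x1]
    n,l,st,c=cv2.connectedComponentsWithStats(m)
    return [(c[i].round(1),int(st[i,4])) for i in range(1,n) if st[i,4]>=minA]
E
python3 - <<'E'
from h import *
B={'scene':(130,130,300,310),'side':(225,110,320,295)}
M={n:cams.camera_model(n) for n in B};I={n:cv2.imread(f'pics/{n}0.png')[:,:,::-1].copy() for n in B}
P={}
for c in('blue','red','black'):
    b={n:max(blobs(I[n],c,B[n]),key=lambda t:t[1]) for n in B};print(c,b)
    P[c],e=tri([ray(M[n],b[n][0]) for n in B]);print(P[c].round(4),np.round(e,4))
for n in B:
    for p,a in blobs(I[n],'yellow',B[n]): print(n,p,a,plane(ray(M[n],p),.116).round(4))
E
```

```text
blue {'scene': (array([191.1, 172. ]), 422), 'side': (array([299.9, 170.6]), 306)}
[ 0.4807 -0.0057  0.22  ] [0.0001 0.0001]
red {'scene': (array([241.8, 154.4]), 246), 'side': (array([279. , 202.4]), 315)}
[0.5052 0.082  0.2222] [0.0007 0.0007]
black {'scene': (array([155.2, 216.3]), 443), 'side': (array([288.8, 133.9]), 231)}
[ 0.52   -0.0967  0.2249] [0. 0.]
scene [261.1 209.6] 38 [0.5641 0.0781 0.116 ]
scene [221.7 235.6] 47 [ 0.5615 -0.0116  0.116 ]
scene [179.  263.9] 34 [ 0.5592 -0.1012  0.116 ]
side [270.7 166.1] 101 [ 0.5551 -0.0965  0.116 ]
side [261.  195.6] 108 [ 0.5573 -0.0071  0.116 ]
side [249.7 229.4] 136 [0.56   0.0834 0.116 ]
```

Call:
{"name": "move_arm", "arguments": {
  "targets": [
    {"dx": 0.25,"dy": -1,"rz": 0.09},
    {"dx": 0.25,"dy": -1,"rz": 0.09},
    {"dx": 0.25,"dy": -1,"rz": 0.09},
    {"dx": 0.25,"dy": -1,"rz": 0.09},
    {"dx": 0.25,"dy": -1,"rz": 0.09},
    {"dx": 0.25,"dy": -1,"rz": 0.09},
    {"dx": 0.25,"dy": -1,"rz": 0.09},
    {"dx": 0.25,"dy": -1,"rz": 0.09},
    {"dx": 0.25,"dy": -1,"rz": 0.09},
    {"dx": 0.25,"dy": -1,"rz": 0.09}
  ],
  "claw": 0
}}

```text
schema error: expected keys dx, dy, dz, rx, ry, rz
```

Call:
{"name": "move_arm", "arguments": {
  "targets": [
    {"dx": 0.25,"dy": -1},
    {"dx": 0.25,"dy": -1},
    {"dx": 0.25,"dy": -1},
    {"dx": 0.25,"dy": -1},
    {"dx": 0.25,"dy": -1},
    {"dx": 0.25,"dy": -1},
    {"dx": 0.25,"dy": -1},
    {"dx": 0.25,"dy": -1},
    {"dx": 0.25,"dy": -1},
    {"dx": 0.25,"dy": -1}
  ]
}}

```text
schema error: expected keys dx, dy, dz, rx, ry, rz
```

Call:
{"name": "move_arm", "arguments": {
  "targets": [
    {"dx": 0.25,"dy": -1,"dz": 0,"rx": 0,"ry": 0,"rz": 0.09},
    {"dx": 0.25,"dy": -1,"dz": 0,"rx": 0,"ry": 0,"rz": 0.09},
    {"dx": 0.25,"dy": -1,"dz": 0,"rx": 0,"ry": 0,"rz": 0.09},
    {"dx": 0.25,"dy": -1,"dz": 0,"rx": 0,"ry": 0,"rz": 0.09},
    {"dx": 0.25,"dy": -1,"dz": 0,"rx": 0,"ry": 0,"rz": 0.09},
    {"dx": 0.25,"dy": -1,"dz": 0,"rx": 0,"ry": 0,"rz": 0.09},
    {"dx": 0.25,"dy": -1,"dz": 0,"rx": 0,"ry": 0,"rz": 0.09},
    {"dx": 0.25,"dy": -1,"dz": 0,"rx": 0,"ry": 0,"rz": 0.09},
    {"dx": 0.25,"dy": -1,"dz": 0,"rx": 0,"ry": 0,"rz": 0.09},
    {"dx": 0.25,"dy": -1,"dz": 0,"rx": 0,"ry": 0,"rz": 0.09}
  ],
  "claw": 0
}}

```text
t: 1.35
tcp_pos: [0.3296, 0.3141, 0.2311]
tool_rot: [-0.016, 1.0, -0.0, -0.0]
force: [0.4, -0.1, -0.3]
finger_gap: 0.001
gripper_force: 0.0
```

Call:
{"name": "move_arm", "arguments": {
  "targets": [
    {"dx": 0.25,"dy": -1,"dz": 0,"rx": 0,"ry": 0,"rz": 0},
    {"dx": 0.25,"dy": -1,"dz": 0,"rx": 0,"ry": 0,"rz": 0},
    {"dx": 0.25,"dy": -1,"dz": 0,"rx": 0,"ry": 0,"rz": 0},
    {"dx": 0.25,"dy": -1,"dz": 0,"rx": 0,"ry": 0,"rz": 0},
    {"dx": 0.25,"dy": -1,"dz": 0,"rx": 0,"ry": 0,"rz": 0},
    {"dx": 0.25,"dy": -1,"dz": 0,"rx": 0,"ry": 0,"rz": 0},
    {"dx": 0.25,"dy": -1,"dz": 0,"rx": 0,"ry": 0,"rz": 0},
    {"dx": 0.25,"dy": -1,"dz": 0,"rx": 0,"ry": 0,"rz": 0},
    {"dx": 0.25,"dy": -1,"dz": 0,"rx": 0,"ry": 0,"rz": 0},
    {"dx": 0.25,"dy": -1,"dz": 0,"rx": 0,"ry": 0,"rz": 0}
  ]
}}

```text
t: 2.6
tcp_pos: [0.3921, 0.0642, 0.2312]
tool_rot: [-0.015, 1.0, 0.0, -0.0]
force: [-0.4, -0.1, -0.0]
finger_gap: 0.003
gripper_force: 0.0
```

Call:
{"name": "move_arm", "arguments": {
  "targets": [
    {"dx": 0.1,"dy": -0.9,"dz": -0.2,"rx": 0,"ry": 0,"rz": 0},
    {"dx": 0.1,"dy": -0.9,"dz": -0.2,"rx": 0,"ry": 0,"rz": 0},
    {"dx": 0.1,"dy": -0.9,"dz": -0.2,"rx": 0,"ry": 0,"rz": 0},
    {"dx": 0.1,"dy": -0.1,"dz": -0.2,"rx": 0,"ry": 0,"rz": 0},
    {"dx": 0,"dy": 0,"dz": 0,"rx": 0,"ry": 0,"rz": 0},
    {"dx": 0,"dy": 0,"dz": 0,"rx": 0,"ry": 0,"rz": 0},
    {"dx": 0.3,"dy": 0,"dz": 0,"rx": 0,"ry": 0,"rz": 0},
    {"dx": 0.3,"dy": 0,"dz": 0,"rx": 0,"ry": 0,"rz": 0},
    {"dx": 0.3,"dy": 0,"dz": 0,"rx": 0,"ry": 0,"rz": 0},
    {"dx": 0.3,"dy": 0,"dz": 0,"rx": 0,"ry": 0,"rz": 0}
  ]
}}

```text
t: 3.85
tcp_pos: [0.4329, -0.005, 0.2113]
tool_rot: [-0.015, 1.0, -0.0, 0.0]
force: [-0.8, -0.5, -0.2]
finger_gap: -0.004
gripper_force: 0.0
```

Call:
{"name": "move_arm", "arguments": {
  "targets": [
    {"dx": 0.3,"dy": 0,"dz": 0,"rx": 0,"ry": 0,"rz": 0},
    {"dx": 0.3,"dy": 0,"dz": 0,"rx": 0,"ry": 0,"rz": 0},
    {"dx": 0.3,"dy": -0.05,"dz": 0,"rx": 0,"ry": 0,"rz": 0},
    {"dx": 0.3,"dy": 0,"dz": 0,"rx": 0,"ry": 0,"rz": 0},
    {"dx": 0.3,"dy": 0,"dz": 0,"rx": 0,"ry": 0,"rz": 0},
    {"dx": 0.3,"dy": 0,"dz": 0,"rx": 0,"ry": 0,"rz": 0},
    {"dx": 0.3,"dy": -0.05,"dz": 0,"rx": 0,"ry": 0,"rz": 0},
    {"dx": 0.2,"dy": 0,"dz": 0,"rx": 0,"ry": 0,"rz": 0},
    {"dx": 0.2,"dy": 0,"dz": 0,"rx": 0,"ry": 0,"rz": 0},
    {"dx": 0,"dy": 0,"dz": 0,"rx": 0,"ry": 0,"rz": 0}
  ]
}}

```text
t: 5.1
tcp_pos: [0.4954, -0.0076, 0.2113]
tool_rot: [-0.015, 1.0, -0.0, 0.001]
force: [-0.5, 0.7, 0.5]
finger_gap: 0.003
gripper_force: 0.0
```

```bash
python3 - <<'E'
from h import *
B={'scene':(130,130,300,310),'side':(225,110,320,295)}
I={n:cams.snapshot(n) for n in B}
cv2.imwrite('pics/c1.png',cv2.resize(np.hstack([I['scene'][100:320,100:320],I['side'][90:310,180:400]]),None,fx=1.8,fy=1.8)[:,:,::-1])
for c in('blue','red','black'):
    for n in B: print(c,n,blobs(I[n],c,B[n]))
print(sensors.sense()['force'])
E
```

```text
blue scene [(array([204.1, 186.4]), 405)]
blue side [(array([279. , 164.8]), 272)]
red scene [(array([242.6, 156.7]), 167)]
red side [(array([279. , 202.3]), 316)]
black scene [(array([186. , 150.4]), 2171), (array([155.1, 216.2]), 438)]
black side [(array([297.3, 128.3]), 1003), (array([293.8, 168.2]), 58)]
[ 0.17812352  0.32022833 -0.59905651]
```

View pics/c1.png

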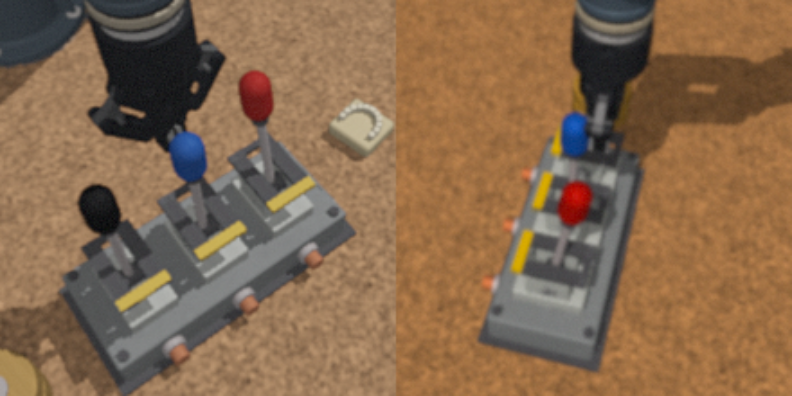

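Blue has followed the finger to about upright, at crop left (188,155). The fingers sit squarely behind it, well clear of black at (100,208) and red at (256,95). I keep pushing, past the crest.

Call:
{"name": "move_arm", "arguments": {
  "targets": [
    {"dx": 0.3,"dy": 0,"dz": 0,"rx": 0,"ry": 0,"rz": 0},
    {"dx": 0.3,"dy": 0,"dz": 0,"rx": 0,"ry": 0,"rz": 0},
    {"dx": 0.3,"dy": -0.05,"dz": 0,"rx": 0,"ry": 0,"rz": 0},
    {"dx": 0.3,"dy": 0,"dz": 0,"rx": 0,"ry": 0,"rz": 0},
    {"dx": 0.3,"dy": 0,"dz": 0,"rx": 0,"ry": 0,"rz": 0},
    {"dx": 0.3,"dy": 0,"dz": 0,"rx": 0,"ry": 0,"rz": 0},
    {"dx": 0.3,"dy": 0,"dz": 0,"rx": 0,"ry": 0,"rz": 0},
    {"dx": 0.3,"dy": 0,"dz": 0,"rx": 0,"ry": 0,"rz": 0},
    {"dx": 0,"dy": 0,"dz": 0,"rx": 0,"ry": 0,"rz": 0},
    {"dx": 0,"dy": 0,"dz": 0,"rx": 0,"ry": 0,"rz": 0}
  ]
}}

```text
t: 6.45
tcp_pos: [0.555, -0.0088, 0.2114]
tool_rot: [-0.015, 1.0, -0.0, 0.0]
force: [0.1, -0.0, -0.7]
finger_gap: -0.001
gripper_force: 0.0
```

```bash
python3 - <<'E'
from h import *
B={'scene':(130,130,300,310),'side':(225,110,320,295)}
I={n:cams.snapshot(n) for n in B}
cv2.imwrite('pics/c2.png',cv2.resize(np.hstack([I['scene'][100:320,100:320],I['side'][90:310,180:400]]),None,fx=1.8,fy=1.8)[:,:,::-1])
b=[max(blobs(I[n],'blue',B[n]),key=lambda t:t[1]) for n in B]
print(b,tri([ray(cams.camera_model(n),p[0]) for n,p in zip(B,b)]),sensors.sense()['force'])
E
```

```text
[(array([234. , 228.7]), 346), (array([240.3, 165.3]), 273)] (array([ 0.60218419, -0.00846035,  0.20039427]), [np.float64(0.0003186498476931079), np.float64(0.00031864984769288296)]) [ 0.07780715 -0.23606484 -0.18472002]
```

View pics/c2.png

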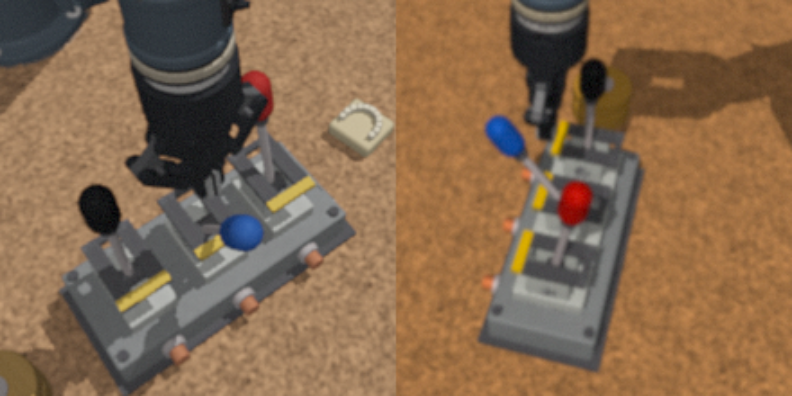

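Blue has dropped into the float notch: its knob is at crop left (242,232) and triangulates to x=0.602, z=0.200, about 0.62 rad. Black (100,208) and red (256,95) haven't moved. I back out along the same path.

Call:
{"name": "move_arm", "arguments": {
  "targets": [
    {"dx": -0.5,"dy": 0,"dz": 0,"rx": 0,"ry": 0,"rz": 0},
    {"dx": -0.5,"dy": 0,"dz": 0,"rx": 0,"ry": 0,"rz": 0},
    {"dx": -0.5,"dy": 0,"dz": 0,"rx": 0,"ry": 0,"rz": 0},
    {"dx": -0.5,"dy": 0,"dz": 0,"rx": 0,"ry": 0,"rz": 0},
    {"dx": -0.5,"dy": 0,"dz": 0,"rx": 0,"ry": 0,"rz": 0},
    {"dx": -0.5,"dy": 0,"dz": 0,"rx": 0,"ry": 0,"rz": 0},
    {"dx": -0.5,"dy": 0,"dz": 0,"rx": 0,"ry": 0,"rz": 0},
    {"dx": -0.5,"dy": 0,"dz": 0,"rx": 0,"ry": 0,"rz": 0},
    {"dx": -0.5,"dy": 0,"dz": 0,"rx": 0,"ry": 0,"rz": 0},
    {"dx": 0,"dy": 0,"dz": 0,"rx": 0,"ry": 0,"rz": 0}
  ]
}}

```text
t: 7.8
tcp_pos: [0.441, -0.0086, 0.2113]
tool_rot: [-0.015, 1.0, 0.0, -0.0]
force: [-0.7, -0.1, 0.6]
finger_gap: 0.002
gripper_force: 0.0
```

```bash
python3 - <<'E'
from h import *
B={'scene':(130,130,300,310),'side':(225,110,320,295)}
I={n:cams.snapshot(n) for n in B}
for c in('blue','red','black'):
    print(c,[blobs(I[n],c,B[n]) for n in B])
print(sensors.sense()['force'],sensors.sense()['tcp_pos'])
E
```

```text
blue [[(array([234.1, 228.9]), 355)], [(array([240.2, 165.3]), 275)]]
red [[(array([241.5, 155.2]), 205)], [(array([278.9, 202.3]), 316)]]
black [[(array([166. , 141.9]), 1000), (array([155.2, 216.2]), 432)], [(array([315.3, 129.4]), 268), (array([288.8, 134. ]), 223)]]
[-0.31610919 -0.18533568  0.38755595] [ 0.44257969 -0.00892649  0.21148217]
```

Blue stays in its notch, black and red are where they started, and the arm is clear, so I hand it in.

```bash
python3 -c "
from station import order
print(order.sign_off())"
```

```text
the job is handed in; nothing more can be done
None
```

The blue lever is in its float notch at about 0.62 rad, the black and red levers are where they started, the arm is clear, and the job was handed in at about 8 s; no verdict was returned.

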